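Feed a flanged roller through the pedal gate

TASK

Load the flanged roller into the top of the chute, the right way round (brass flange hanging outside the narrow rail), let go and let it roll down until it rests against the closed red gate. With the safety chock drawn right out from under the pedal and left standing flat on the bench, well clear of it, press the pedal down to its stop so that the roller runs into the nest at the bottom, then let the pedal come fully up. Do not drop the roller on the bench, and leave the other things where they are.

Things in the scene. Friction and masses are not known exactly. Their poses are not given: they have to be found in the camera images.
- feeder: Roller feeder fixed to the bench: blue base 300 x 150 mm, open chute sloping down 0.17 rad to the feeder's +x. Origin: middle of its underside; x rolling direction (downhill), y across, z up; turned up to 0.2 rad from the world. A roller rolls with its axis along y on two rails between side plates (inner faces y -60 and +73 mm, 22 mm above the rails).
- wide_rail (a point): Top of the wide steel rail (18 mm, y -56 to -38 mm) for the roller's plain end, at x = 0, feeder frame (0, -47, 85) mm. Both rails run from x = -160 (upper end, 112 mm high) to 85 mm, where they turn up and form the nest. Between the rails (73 mm) the chute is open, so fingers can reach down between them at the loading place.
- narrow_rail (a point): Top of the narrow steel rail (10 mm, y 35 to 45 mm), at x = 0, feeder frame (0, 40, 85) mm. The roller's brass flange hangs in the gap outside this rail, on the +y side. The red gate, two posts at y -19 and +19 mm with its face at x = 0, up to 114 mm high, stands between the rails.
- gauge_tab (a point): Yellow gauge tab over the wide rail, x -45 to -25 mm, y -70 to -34 mm, 44 mm above the rail: a roller put in the wrong way round (flange on the -y side) cannot pass under it. Site at its middle, feeder frame (-35, -52, 135) mm.
- chute_load (a point): A good place to let a roller go: the roller's axis (middle of its aluminium body) when it lies on the rails 82 mm uphill of the gate; feeder frame (-100, 0, 120.4) mm.
- chute_gate (a point): Where the middle of the roller's aluminium body comes to rest against the closed gate; feeder frame (-18, 0, 106.3) mm.
- chute_nest (a point): Where the middle of the roller's aluminium body comes to rest in the nest; feeder frame (77.9, 0, 89.9) mm.
- pedal (a joint): Angle of the pedal: 0 up (gate closed), 0.40 rad down on its stop (gate fully lowered below the rails). Pedal and red gate turn as one on a shaft along the feeder's y at feeder x -90, z 55 mm; a spring returns it (8 N at the pad to start, 16 N at the stop). At the stop the pad's middle has sunk 51 mm.
- pedal_pad (a point): Middle of the top face of the pedal's black, yellow-ribbed pad, 70 mm (along x) by 50 mm, 130 mm from the shaft, on the -y side of the chute: feeder frame (36, -140, 87) mm when up, (38, -140, 36) mm at the stop. The pad slopes up to +x by 0.25 rad when up. Moves with the pedal.
- roller: Loose aluminium roller, body 36 mm diameter and 110 mm long, with a brass flange of 58 mm diameter, 12 mm thick, on its +x end only; about 0.35 to 0.55 kg. Origin on its axis in the middle of the aluminium body; x along the axis towards the flange. Starts lying level in the cradle, axis 50 mm above the bench, pointing any way. Its centre of mass is about 20 mm from the origin towards the flange.
- roller_flange (a point): Centre of the roller's brass flange, 61 mm from the roller's origin.
- cradle: Fixed plywood cradle, 104 x 76 mm, 50 mm high, in which the roller starts: two V boards 12 mm thick at x = -40 and +40 mm, open between them (68 mm). Origin under its middle; x along the roller.
- chock: Loose wooden safety chock with a red band, a block 44 x 120 x 62 mm high (x, y, z), origin at the centre of its underside. It stands on the bench under the pedal, its long y axis within 0.25 rad of the feeder's y; the end with the red band sticks out about 90 mm on the feeder's -y side. While it is there the pedal cannot reach its stop.
- bearing_a: Bystander: ball bearing lying flat, 100 mm diameter, 24 mm high; origin under its middle.
- bearing_b: Bystander: ball bearing lying flat, 84 mm diameter, 20 mm high, on the feeder's +y side.
- oil_bottle: Bystander: yellow oil bottle standing, 56 mm diameter, 150 mm high, its middle 100 to 140 mm beyond the free end of the chock (feeder y about -375 mm), more or less in the way of drawing it straight out.
- grease_can: Bystander: grey can standing, 72 mm diameter, 80 mm high.
- steel_pin: Bystander: plain steel pin standing on end, 36 mm diameter, 85 mm high, near the pedal's shaft; not the roller.
Things that resemble listed ones, but are neither listed nor needed, are in the scene too. Of the things that look like the roller, the largest one is meant.

How it is judged:
By the outcome, as a careful person would: the job done as asked, in the order asked, and still so for the second after the job is handed in, with the robot touching nothing.
It also fails if it takes over 61 s, if anything falls off the work surface, if the arm or the gripper's body presses on something with over 40 N, if the wrist force passes 120 N, or if a joint passes its speed limit or range.

ROBOT

A 7-joint arm with a two-finger parallel gripper is mounted at the origin on the work surface. World frame = base frame: x ahead of the robot, y to its left, z up, the work surface at z = 0. Lengths are in m, angles in rad, forces in N, time in s.
With the tool pointing down it reaches from about 0.425 to 1.025 m from the base axis. Payload 3.6 kg.
Tool frame: the origin (TCP) lies midway between the tips of the shut fingers; the grasp point (between the pads) lies 19 mm behind it; z points along the fingers, y is the direction in which the jaws open and shut (so a half turn about z gives the same grasp; the last joint's range is limited). The gripper opens to 85 mm and grips with 20 to 120 N. Pads are 22 mm wide; open, the fingers measure 114 mm over their backs; the gripper's body (76 mm by 85 mm) begins 54 mm behind the grasp point. The pads swing forward as they close: fully open they stand 13 mm farther back than shut.
Start: joints at [1.244, 0.591, 0.048, 1.609, -0.033, 0.943, -0.034], TCP at [0.168, -0.705, 0.231] pointing down, gripper open.
Joint ranges: [-2.69, 2.69], [-0.47, 2.24], [-1.27, 1.36], [0.19, 2.51], [-1.53, 4.68], [0.08, 2.07], [-3.09, 3.09]. Speed limits (rad/s): [2.57, 2.57, 3.14, 3.14, 3.14, 3.14, 3.14].

INTERFACE

Orientations are given as a unit quaternion [x, y, z, w].
In Python, from cell import r, hand, solver, sensors, camera, calibration, ticket, search_frame, outline_of gives the robot as it stands. The module is installed in compiled form; this text tells all that it offers. Calls block until the motion is done:
- r.move_to(position, orientation): joint-space move of the TCP to a pose.
- r.movel(position, max_speed=0.15, rot=None): straight line of the TCP; rot=None keeps the orientation; max_speed is the mean speed in m/s.
- r.set_joints(angles): joint-space move.
- hand.set_gripper(opening, grip_force=None): finger opening in m; grip_force is the grip in N (None keeps the last); returns when the fingers have stopped.
- r.pause(seconds).
- solver.ik(position, orientation): joint angles nearest the present ones, or None.
- sensors.get_obs(): the state.
- camera(name): name is "scene" or "top" or "wrist"; returns the picture (400x640x3 uint8, red, green, blue); there is no depth.
- calibration(name): a dict with "mtx" (3x3 intrinsics, pixels), "view" (4x4, takes a point from world to camera coordinates); the wrist camera has in their place "hand_eye" (4x4, takes a point from camera to tool coordinates, whose origin is the TCP and whose axes are the flange's). Camera axes: x right, y down, z forward; pixel columns grow to the right and rows downward; lengths in m; the calibration is good to about 2 mm. The wrist camera is an equidistant fisheye: a pixel r from the principal point sees the ray r / f radians off the axis. A picture is of the moment at which its call begins: read the wrist's pose just before it. calibration takes no time and is no camera call.
A pose or a line that the arm cannot do raises r.Unreachable and nothing moves.
- ticket.job_done(): hands the job in, once; it reports no verdict.
Trained networks look in the newest picture that a camera, given by its name, has taken for a name from the list of things; names that differ only in an ending like _2 or _b are one class to them, and where a whole thing is asked for, a point or a joint stands for the part that bears it (a point fixed in the world has none). Each returns a list of dicts, best first, with "conf" (0 to 1); they miss things now and then, are a little off and sometimes report something else, mostly with a low value. They report only what shows in the picture. A call takes as long as a camera call. They do not tell look-alikes from the thing itself.
- search_frame(camera, thing): "rect" ([left, top, width, height] in pixels, round what is visible of it).
- outline_of(camera, thing): "region" (400x640 bool, what is visible of it) and "rect" ([left, top, width, height] in pixels, round what is visible of it).
The state is a dict: "clock": time; "joints": joint angles; "dq": joint speeds; "joint_torque": joint torques, N m; "tool_pos": TCP position; "orientation": TCP orientation; "contact_force": force on the tool from outside, world axes, zero at the start; "wrist_torque": the same for the moment, N m; "width": finger opening in m.
Only numpy, scipy, OpenCV 4.12 (cv2) and the standard library are available. Lean on these libraries where they do the work, as an engineer would, in place of code of your own. Each camera call takes 0.05 s, during which the arm holds its last target.

## Working session

There is one attempt and no reset: what is moved stays moved. The work goes in short steps, each a Python script; the robot and the scene stay as the last script left them, time stands still between calls to the robot, and variables do not carry over. Pictures are saved under pics/ and viewed, and the job is handed in when it is done.

```bash
mkdir -p pics; ls; python3 - <<'E'
from cell import *
import cv2
o=sensors.get_obs(); print(o)
for c in ("scene","top","wrist"):
    im=camera(c); cv2.imwrite(f"pics/{c}0.png",im[:,:,::-1])
    print(c,calibration(c))
E
```

```text
pics
{'clock': 0.0, 'joints': array([ 1.24351246,  0.59210075,  0.04830642,  1.60985478, -0.03329954,
        0.94270803, -0.03366872]), 'dq': array([ 0.00095787, -0.00203546, -0.00158517, -0.00034498,  0.00041659,
       -0.00063209, -0.00015819]), 'joint_torque': array([ 2.36539872e-04, -5.48684764e+01,  1.54643867e+00, -1.98123139e+01,
        9.30556533e-03,  8.88020470e-03,  1.51684583e-05]), 'tool_pos': array([ 0.16775904, -0.70445489,  0.23014221]), 'orientation': array([ 9.93169108e-01,  1.16678357e-01, -1.96936862e-04, -1.11576400e-03]), 'contact_force': array([0.43073996, 0.04852532, 0.04943794]), 'wrist_torque': array([-0.02936473,  0.01672415,  0.03421034]), 'width': 0.0855264942350436}
scene {'mtx': array([[435.51747233,   0.        , 320.75976131],
       [  0.        , 435.51747233, 203.42787084],
       [  0.        ,   0.        ,   1.        ]]), 'view': array([[ 0.79526835,  0.60612259, -0.01279287, -0.469019  ],
       [ 0.46836222, -0.62764355, -0.6218524 , -0.24202178],
       [-0.38494814,  0.48854784, -0.78302997,  1.56501328],
       [ 0.        ,  0.        
[... 274 characters left out ...]
[-0.99428573, -0.02137691, -0.10458929,  0.62224206],
       [ 0.10453026,  0.00386324, -0.9945142 ,  1.23824616],
       [ 0.        ,  0.        ,  0.        ,  1.        ]])}
wrist {'mtx': array([[309.70691629,   0.        , 313.73508146],
       [  0.        , 309.70691629, 202.14559097],
       [  0.        ,   0.        ,   1.        ]]), 'hand_eye': array([[ 1.56777844e-04, -9.50795950e-01, -3.09817747e-01,
         7.98975060e-02],
       [ 9.99999867e-01, -3.29667563e-06,  5.16149543e-04,
         8.17669075e-04],
       [-4.91774264e-04, -3.09817787e-01,  9.50795823e-01,
        -1.43135247e-01],
       [ 0.00000000e+00,  0.00000000e+00,  0.00000000e+00,
         1.00000000e+00]])}
```

View pics/scene0.png

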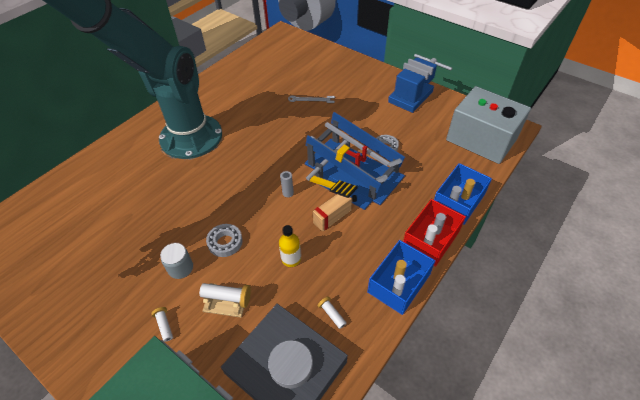

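View pics/top0.png

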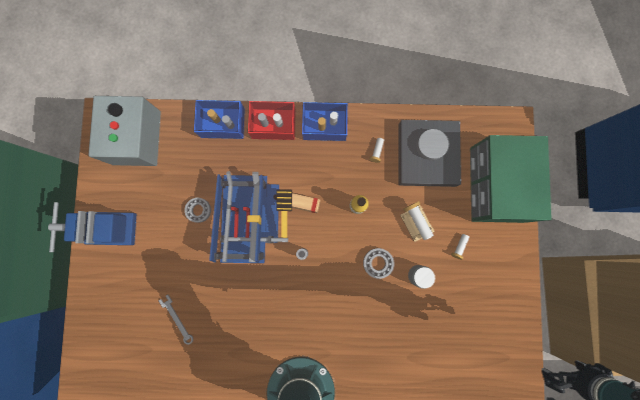

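View pics/wrist0.png

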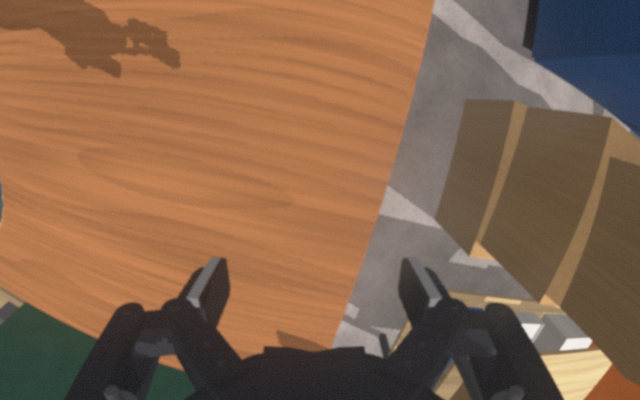

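```bash
cat > h.py <<'E'
from cell import *
import numpy as np, cv2
from scipy.spatial.transform import Rotation as R
def Rx(a):return R.from_euler('x',a)
def proj(c,P):
    k=calibration(c);P=np.atleast_2d(P);q=P@k['view'][:3,:3].T+k['view'][:3,3];u=q@k['mtx'].T
    return u[:,:2]/u[:,2:]
def unproj(c,uv,z):
    k=calibration(c);Rv=k['view'][:3,:3];t=k['view'][:3,3]
    d=Rv.T@np.linalg.inv(k['mtx'])@np.array([uv[0],uv[1],1.]);o=-Rv.T@t
    return o+d*(z-o[2])/d[2]
def wproj(P,pos,quat):
    k=calibration('wrist');P=np.atleast_2d(P)
    T=R.from_quat(quat).inv().apply(P-np.array(pos))
    H=k['hand_eye'];q=(T-H[:3,3])@H[:3,:3]
    rr=np.hypot(q[:,0],q[:,1]);th=np.arctan2(rr,q[:,2]);m=k['mtx']
    s=m[0,0]*th/np.maximum(rr,1e-9)
    return np.c_[m[0,2]+s*q[:,0],m[1,2]+s*q[:,1]]
def wunproj(uv,z,pos,quat):
    k=calibration('wrist');m=k['mtx'];d=(np.array(uv,float)-[m[0,2],m[1,2]])/m[0,0];th=np.linalg.norm(d)
    v=np.r_[d/th*np.sin(th),np.cos(th)];H=k['hand_eye'];Q=R.from_quat(quat)
    D=Q.apply(H[:3,:3]@v);o=Q.apply(H[:3,3])+pos
    return o+D*(z-o[2])/D[2]
E
python3 - <<'E'
from h import *
s=camera('scene');t=camera('top')
for c in('scene','top'):
    im=(s if c=='scene' else t).copy()
    for th in ("feeder","roller","roller_flange","cradle","chock","pedal_pad","oil_bottle","steel_pin","bearing_a","grease_can"):
        L=outline_of(c,th)
        for d in L[:4]:
            m=d['region'];ys,xs=np.nonzero(m)
            print(c,th,round(d['conf'],2),d['rect'],m.sum(),xs.mean().round(1),ys.mean().round(1))
        np.save(f'pics/{c}_{th}.npy',np.array([d['region'] for d in L[:4]]))
cv2.imwrite('pics/tf.png',cv2.resize(t[160:280,190:340,::-1],None,fx=5,fy=5,interpolation=cv2.INTER_CUBIC))
cv2.imwrite('pics/tr.png',cv2.resize(t[120:290,340:480,::-1],None,fx=3.5,fy=3.5,interpolation=cv2.INTER_CUBIC))
cv2.imwrite('pics/sf.png',cv2.resize(s[100:240,270:420,::-1],None,fx=4,fy=4,interpolation=cv2.INTER_CUBIC))
E
```

```text
scene feeder 0.88 [305.1, 112.6, 99.5, 95.8] 5747 353.0 163.3
scene feeder 0.31 [307.2, 143.6, 62.6, 55.0] 668 337.9 175.9
scene roller 0.88 [153.4, 307.5, 17.5, 32.1] 417 162.4 322.9
scene roller 0.75 [318.9, 299.5, 27.1, 28.0] 313 331.4 311.7
scene roller 0.69 [199.4, 284.4, 50.2, 23.2] 769 226.5 293.3
scene roller 0.53 [377.7, 134.1, 20.4, 15.6] 183 388.4 140.9
scene roller_flange 0.85 [152.0, 305.0, 21.9, 39.6] 360 162.1 322.9
scene roller_flange 0.75 [307.0, 113.1, 97.5, 98.1] 5793 353.0 163.6
scene roller_flange 0.72 [321.6, 295.6, 24.2, 33.3] 305 331.7 312.1
scene roller_flange 0.66 [199.7, 287.2, 51.6, 20.0] 811 226.2 293.2
scene cradle 0.69 [202.5, 297.2, 43.8, 17.7] 550 222.1 307.2
scene chock 0.59 [312.1, 195.3, 39.4, 35.6] 856 331.2 211.2
scene pedal_pad 0.68 [306.5, 144.9, 60.6, 52.6] 615 338.8 177.0
scene oil_bottle 0.74 [279.7, 224.5, 21.4, 43.7] 684 289.2 247.7
scene steel_pin 0.48 [283.9, 174.2, 6.3, 17.0] 210 286.5 184.4
scene bearing_a 0.61 [378.5, 134.1, 21.2, 16.1] 196 388.7 140.9
scene grease_can 0.69 [160.3, 243.5, 32.5, 36.1] 850 176.1 260.4
top feeder 0.65 [2
[... 390 characters left out ...]
] 582 378.3 263.7
top roller_flange 0.59 [403.0, 202.9, 29.1, 36.5] 421 418.9 219.9
top roller_flange 0.57 [225.7, 188.5, 67.3, 53.1] 956 266.0 218.2
top cradle 0.65 [399.7, 207.9, 35.7, 33.4] 297 412.2 225.8
top chock 0.75 [292.7, 189.8, 27.4, 23.0] 394 304.9 202.9
top pedal_pad 0.22 [347.5, 197.0, 19.9, 15.9] 267 358.3 204.0
top oil_bottle 0.75 [352.8, 197.0, 14.0, 14.6] 233 358.9 203.9
top steel_pin 0.54 [298.4, 250.0, 7.6, 8.8] 85 301.0 253.4
top bearing_a 0.95 [362.1, 247.7, 34.6, 33.0] 626 378.0 262.9
top bearing_a 0.91 [182.6, 194.5, 29.4, 29.4] 422 197.7 209.3
top bearing_a 0.62 [208.3, 171.5, 82.7, 87.0] 5751 247.1 217.4
top grease_can 0.57 [410.5, 264.0, 24.7, 24.3] 487 421.2 276.3
```

View pics/tf.png

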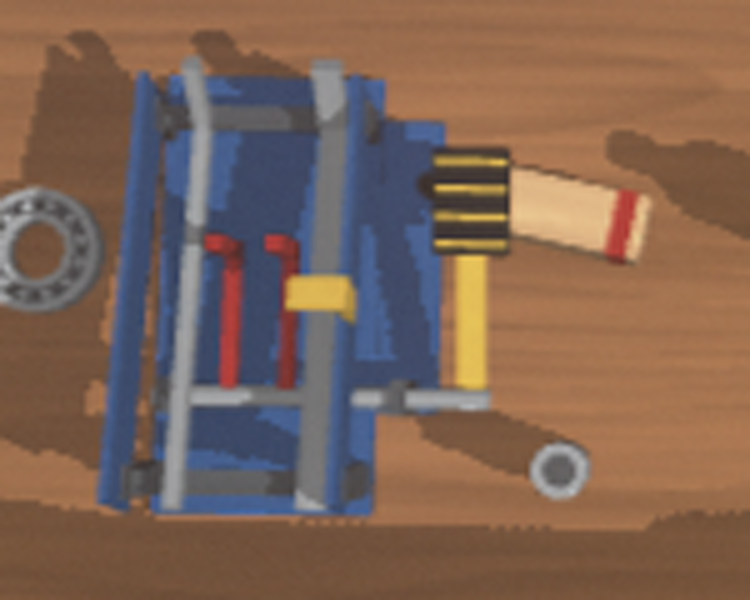

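View pics/tr.png

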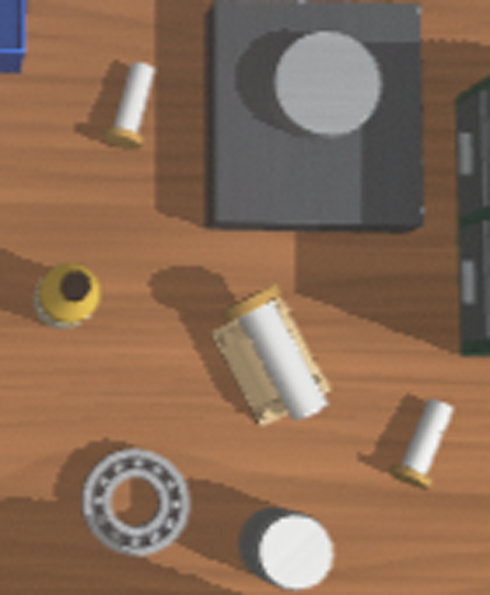

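View pics/sf.png

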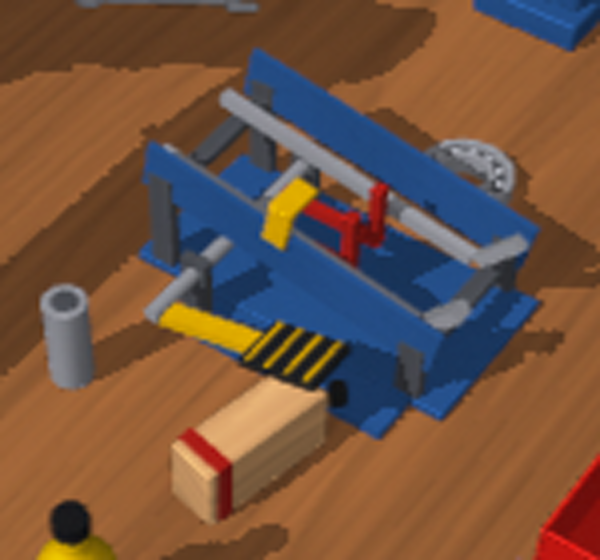

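```bash
cat >> h.py <<'E'
def fpose(p,P):
    P=np.atleast_2d(P)/1000.;c,s=np.cos(p[2]),np.sin(p[2])
    return np.c_[p[0]+c*P[:,0]-s*P[:,1],p[1]+s*P[:,0]+c*P[:,1],P[:,2]]
E
cat > fit.py <<'E'
from h import *
from scipy.optimize import least_squares
T=lambda u,v:(190+(u+.5)/5-.5,160+(v+.5)/5-.5)
S=lambda u,v:(270+(u+.5)/4-.5,100+(v+.5)/4-.5)
obs=[('top',(-160,40,112),T(173,507)),('top',(-160,-47,112),T(312,507)),('top',(-35,-52,135),T(317,290)),
('top',(36,-140,87),T(471,201)),('scene',(-160,40,112),S(228,97)),('scene',(36,-140,87),S(297,352))]
def f(p):
    return np.concatenate([proj(c,fpose(p,P))[0]-uv for c,P,uv in obs])
r0=least_squares(f,[.7,.2,0],loss='soft_l1');p=r0.x;print(p);print(f(p).reshape(-1,2).round(1))
np.save('feeder.npy',p)
segs=[]
for a,b in [((-160,35,112),(85,35,70.5)),((-160,45,112),(85,45,70.5)),((-160,-56,112),(85,-56,70.5)),((-160,-38,112),(85,-38,70.5)),((0,-19,85),(0,-19,114)),((0,19,85),(0,19,114)),
 ((-45,-70,129),(-45,-34,129)),((-150,-75,0),(150,-75,0)),((-150,75,0),(150,75,0)),((150,-75,0),(150,75,0)),((-150,-75,0),(-150,75,0)),
 ((-90,-180,55),(-90,45,55))]: segs.append((a,b))
import cv2
for c,(x0,y0,x1,y1,k) in {'top':(190,160,340,280,5),'scene':(270,100,420,240,4)}.items():
    im=cv2.imread(f'pics/{c}0.png')[y0:y1,x0:x1];im=cv2.resize(im,None,fx=k,fy=k,interpolation=cv2.INTER_CUBIC)
    for a,b in segs:
        q=(proj(c,fpose(p,[a,b]))-[x0,y0]+.5)*k
        cv2.line(im,tuple(q[0].astype(int)),tuple(q[1].astype(int)),(0,255,0),1)
    cv2.imwrite(f'pics/fit_{c}.png',im)
E
python3 fit.py
```

```text
[0.58633718 0.2064526  0.01682699]
[[-0.3 -0.8]
 [-0.1 -0.6]
 [ 0.1  2.1]
 [-0.2 -1.1]
 [-1.1 -1.1]
 [-0.4  0.4]]
```

View pics/fit_top.png

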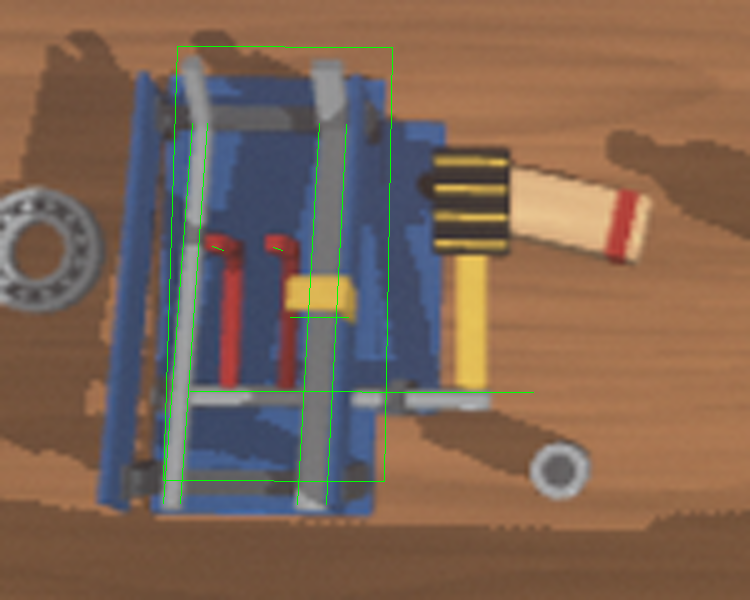

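View pics/fit_scene.png

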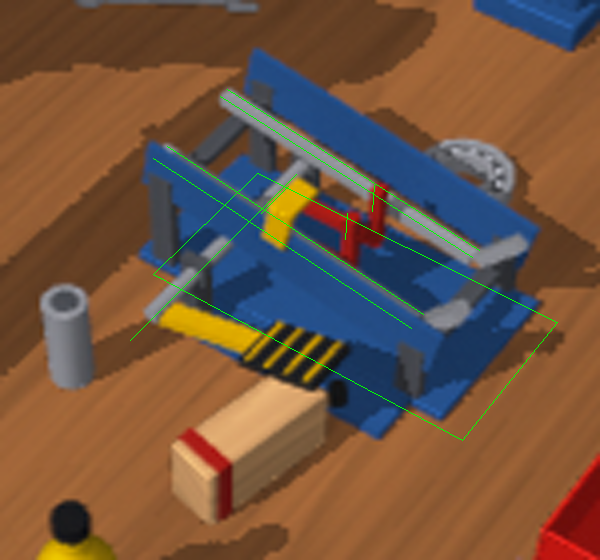

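```bash
cat >> h.py <<'E'
def qd(psi): return np.array([np.cos(psi/2),np.sin(psi/2),0,0])
def clk(): return round(float(sensors.get_obs()['clock']),2)
E
python3 - <<'E'
from h import *
for n,uv,z in [('flange',(340+253/3.5,120+300/3.5),.06),('plain',(340+313/3.5,120+412/3.5),.055),('bottle',(358.9,203.9),.12),('pin',(301,253.4),.085),('bearA',(378,263),.02),('can',(423,276),.08)]:
    print(n,unproj('top',uv,z).round(3))
fp=np.load('feeder.npy')
ld=fpose(fp,(-100,14,120.4))[0]
print('load',ld)
a=unproj('top',(340+253/3.5,120+300/3.5),.06);b=unproj('top',(340+313/3.5,120+412/3.5),.055)
h=np.arctan2(*(a-b)[1::-1]);m=(a+b)/2;print(h,m,np.linalg.norm(a-b))
for s in(0,np.pi,-np.pi):
    print(s,solver.ik([m[0],m[1],.031],qd(h+s)),solver.ik([ld[0],ld[1],.1],qd(fp[2]+np.pi/2+s)))
print(clk())
E
```

```text
flange [ 0.614 -0.354  0.06 ]
plain [ 0.51  -0.411  0.055]
bottle [ 0.61  -0.173  0.12 ]
pin [0.451 0.006 0.085]
bearA [ 0.423 -0.248  0.02 ]
can [ 0.388 -0.382  0.08 ]
load [0.48611577 0.218768   0.1204    ]
0.5025799130515023 [ 0.56175536 -0.38242525  0.0575    ] 0.11823858272192293
0 [ 0.53834206  0.78002356 -0.01095855  1.81978544  0.01494424  0.54186301
 -0.55046863] [-0.14145388  0.59603722 -0.50033819  2.11843113  0.53919386  0.5521252
 -1.02069125]
3.141592653589793 [ 0.09690207  0.91375769  0.69533686  1.84063378 -0.87155954  0.72455494
 -2.91413612] [ 0.22041631  0.81055282 -1.07631163  2.10415314  0.99011172  0.86780854
  1.69397518]
-3.141592653589793 [ 0.09690207  0.91375769  0.69533686  1.84063378 -0.87155954  0.72455494
 -2.91413612] [ 0.22041631  0.81055282 -1.07631163  2.10415314  0.99011172  0.86780854
  1.69397518]
1.25
```

```bash
python3 - <<'E'
from h import *
r.move_to([.562,-.382,.19],qd(.5026))
o=sensors.get_obs();im=camera('wrist')
np.savez('w1.npz',p=o['tool_pos'],q=o['orientation']);cv2.imwrite('pics/w1.png',im[:,:,::-1])
for d in outline_of('wrist','roller')[:2]:
    m=d['region'];ys,xs=np.nonzero(m);print(d['conf'],d['rect'],xs.mean(),ys.mean())
print(clk(),o['tool_pos'])
E
```

```text
0.91 [280.2, 116.3, 64.8, 134.3] 312.28025830258304 177.9618081180812
0.87 [348.3, 261.7, 52.7, 55.2] 376.55429650613786 293.4117091595845
3.21 [ 0.56066652 -0.38425665  0.19014482]
```

View pics/w1.png

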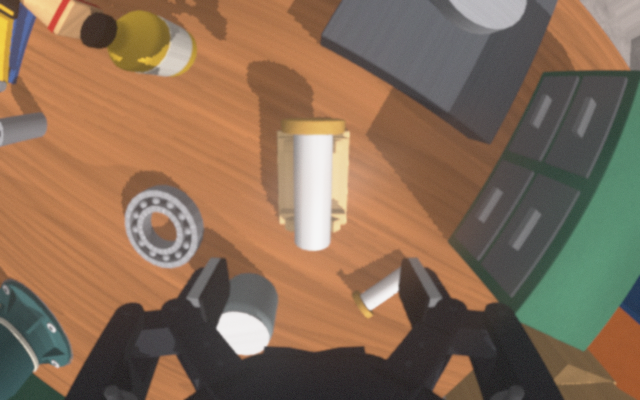

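```bash
python3 - <<'E'
from h import *
d=np.load('w1.npz');p,q=d['p'],d['q']
im=cv2.imread('pics/w1.png')[100:260,260:370];cv2.imwrite('pics/w1c.png',cv2.resize(im,None,fx=4,fy=4,interpolation=cv2.INTER_CUBIC)[:600])
a=wunproj((313.7,140),.05,p,q);b=wunproj((312.3,235),.05,p,q);h=np.arctan2(*(a-b)[1::-1])
u=np.array([np.cos(h),np.sin(h)])
print('axis',h,a,b)
for n,uv,z in [('plainrim',(312.2,250),.068),('flangeInTop',(314,134),.079),('flangeOutTop',(314,120.5),.079)]:
    P=wunproj(uv,z,p,q);print(n,P, (P-a)[:2]@u)
E
```

```text
axis 0.48467665241704877 [ 0.60242351 -0.36278317  0.05      ] [ 0.51890633 -0.40676078  0.05      ]
plainrim [ 0.51211492 -0.4103992   0.068     ] -0.10209273173974893
flangeInTop [ 0.60985086 -0.35896485  0.079     ] 0.008350946407226235
flangeOutTop [ 0.61963178 -0.35362555  0.079     ] 0.019493050876039305
```

View pics/w1c.png

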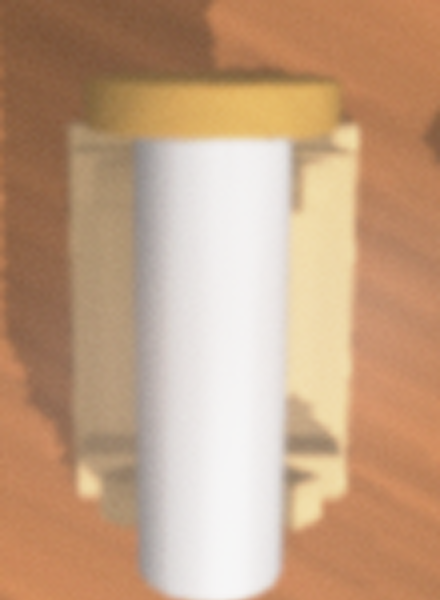

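```bash
python3 - <<'E'
from h import *
h=.485;u=np.array([np.cos(h),np.sin(h)]);O=np.array([.5609,-.3846]);g=O+.012*u
r.move_to([*g,.12],qd(h))
r.movel([*g,.031],max_speed=.12)
o=sensors.get_obs();print(o['tool_pos'],o['contact_force'])
hand.set_gripper(0.02,grip_force=70)
o=sensors.get_obs();print(o['width'],o['contact_force'],o['tool_pos'])
r.movel([*g,.2],max_speed=.2)
o=sensors.get_obs();print(o['width'],o['contact_force'],o['wrist_torque'],o['tool_pos'],o['clock'])
im=camera('wrist');np.savez('w2.npz',p=o['tool_pos'],q=o['orientation']);cv2.imwrite('pics/w2.png',im[:,:,::-1])
E
```

```text
[ 0.57218335 -0.37947447  0.03178262] [ 0.55791341 -0.84938386  1.04531612]
0.03419900292485007 [-1.84705651  3.65197337  5.81603376] [ 0.57095372 -0.37752086  0.03186295]
0.034555883046718396 [ 0.18053894 -0.06126294 -4.57777201] [-0.04049932  0.04774742  0.02315889] [ 0.57018374 -0.37831706  0.19821655] 5.9917
```

View pics/w2.png

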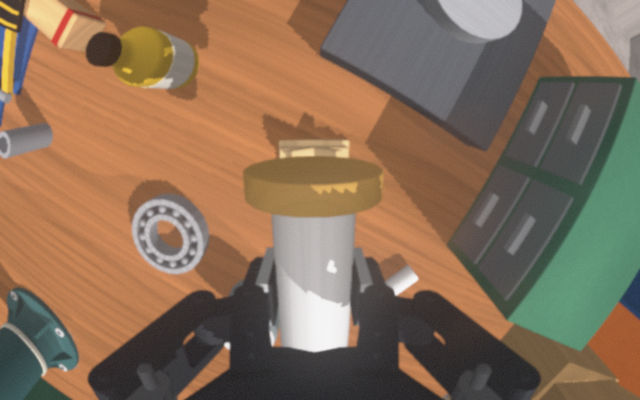

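```bash
python3 - <<'E'
from h import *
im=cv2.imread('pics/w2.png')
d=np.load('w2.npz');Q=R.from_quat(d['q'])
for tilt,col in((0,(0,255,0)),(.1,(0,0,255))):
  t=np.linspace(0,2*np.pi,60)
  for x,rad in((.043,.029),(.055,.029),(.043,.018)):
    P=np.c_[np.full(60,x),rad*np.cos(t),rad*np.sin(t)]
    P=R.from_euler('y',-tilt).apply(P)  # flange down for tilt>0
    P[:,2]-=.019
    uv=wproj(Q.apply(P)+d['p'],d['p'],d['q'])
    cv2.polylines(im,[uv.round().astype(int)],True,col,1)
cv2.imwrite('pics/w2f.png',cv2.resize(im[130:330,220:420],None,fx=3,fy=3))
E
```

```text
(no output)
```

View pics/w2f.png

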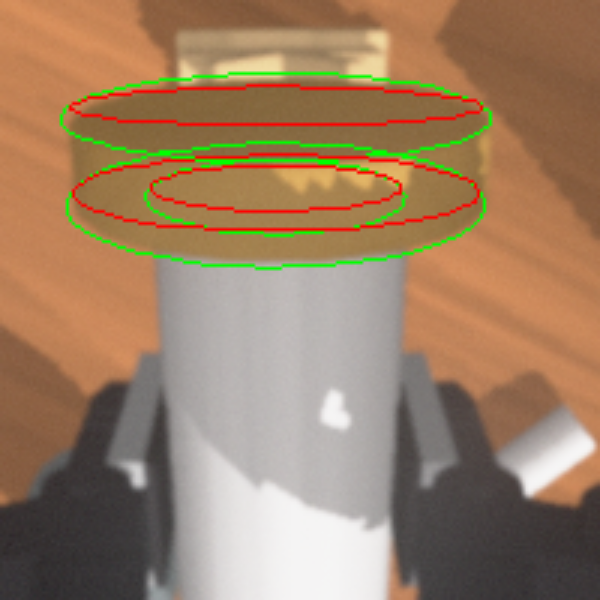

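```bash
python3 - <<'E'
from h import *
fp=np.load('feeder.npy')
o=sensors.get_obs();x=o['tool_pos']
r.movel([x[0],x[1],.27],max_speed=.25)
g=fpose(fp,(-100,12,0))[0]
r.move_to([g[0],g[1],.27],qd(fp[2]+np.pi/2))
o=sensors.get_obs();im=camera('wrist');im2=camera('scene');im3=camera('top')
np.savez('w3.npz',p=o['tool_pos'],q=o['orientation']);cv2.imwrite('pics/w3.png',im[:,:,::-1]);cv2.imwrite('pics/s3.png',im2[:,:,::-1])
print(o['width'],o['contact_force'],o['tool_pos'],o['clock'])
E
```

```text
0.03404624819990548 [ 0.36893036 -0.01984725 -3.94585347] [0.48722414 0.21520456 0.26986161] 8.625
```

View pics/w3.png

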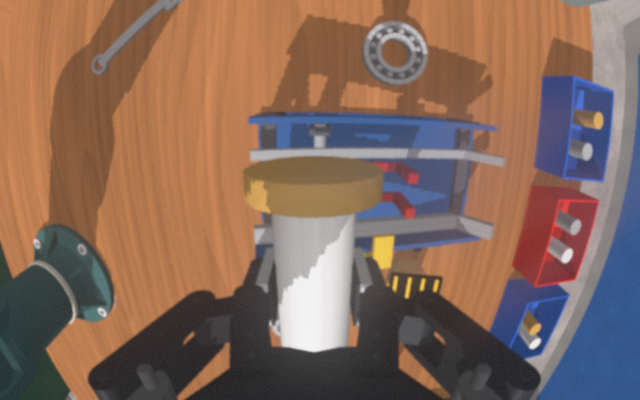

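View pics/s3.png

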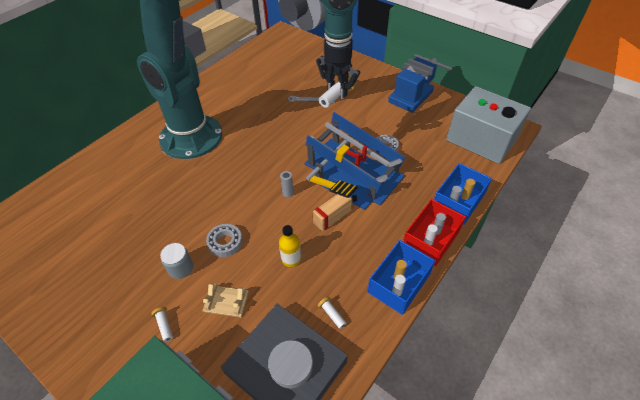

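```bash
cat > ov.py <<'E'
from h import *
import sys
def ov(p,pic,wz,out,box,k):
    d=np.load(wz);im=cv2.imread(pic);x0,y0,x1,y1=box
    im=cv2.resize(im[y0:y1,x0:x1],None,fx=k,fy=k,interpolation=cv2.INTER_CUBIC)
    for a,b in [((-160,35,112),(85,35,70.5)),((-160,45,112),(85,45,70.5)),((-160,-56,112),(85,-56,70.5)),((-160,-38,112),(85,-38,70.5)),((0,-19,85),(0,-19,114)),((0,19,85),(0,19,114)),
     ((-45,-70,135),(-45,-34,135)),((-25,-70,135),(-25,-34,135)),((-160,73,134),(85,73,92.5)),((-150,75,0),(150,75,0)),((150,-75,0),(150,75,0)),((1,-165,78),(1,-115,78)),((71,-165,96),(71,-115,96))]:
        t=np.linspace(0,1,30)[:,None];P=np.array(a)*(1-t)+np.array(b)*t
        uv=(wproj(fpose(p,P),d['p'],d['q'])-[x0,y0]+.5)*k
        cv2.polylines(im,[uv.round().astype(int)],False,(0,255,0),1)
    cv2.imwrite(out,im)
E
python3 - <<'E'
from ov import *
ov(np.load('feeder.npy'),'pics/w3.png','w3.npz','pics/w3o.png',(235,95,515,305),2.8)
E
```

```text
(no output)
```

View pics/w3o.png

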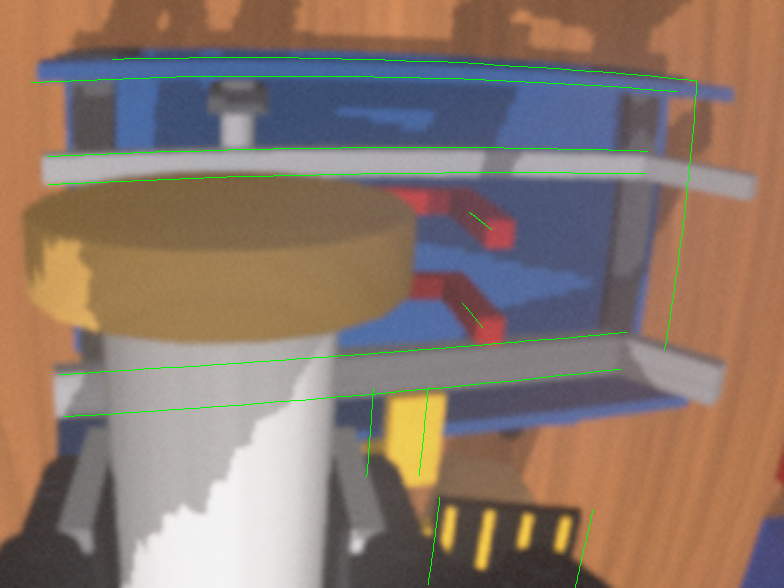

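```bash
python3 - <<'E'
from ov import *
p=np.load('feeder.npy');mid=fpose(p,(-40,0,0))[0]
y=.0065;p2=np.array([mid[0]+.04*np.cos(y),mid[1]+.04*np.sin(y),y]);np.save('feeder2.npy',p2);print(p2)
g=fpose(p2,(-100,12.5,0))[0]
q=qd(y+np.pi/2)
r.movel([g[0],g[1],.142],max_speed=.12,rot=q)
r.pause(.2)
o=sensors.get_obs();im=camera('wrist');np.savez('w4.npz',p=o['tool_pos'],q=o['orientation']);cv2.imwrite('pics/w4.png',im[:,:,::-1])
s=camera('scene');cv2.imwrite('pics/s4.png',cv2.resize(s[80:230,270:420,::-1],None,fx=4,fy=4,interpolation=cv2.INTER_CUBIC))
print(g,o['tool_pos'],o['orientation'],q,o['contact_force'],o['clock'])
ov(p2,'pics/w4.png','w4.npz','pics/w4o.png',(180,60,520,320),2.3)
E
```

```text
[0.58634199 0.20603956 0.0065    ]
[0.48626286 0.2178893  0.        ] [0.48670332 0.21806099 0.14266567] [7.04864437e-01 7.09341684e-01 6.47932772e-04 2.84442400e-04] [0.70480495 0.70940114 0.         0.        ] [ 3.29535146e-03  1.97152431e-01 -3.79775250e+00] 10.1917
```

View pics/w4o.png

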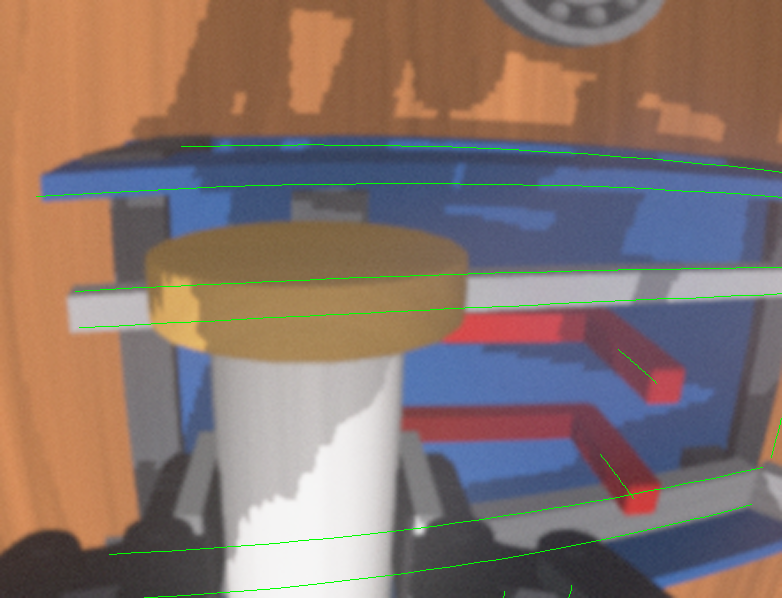

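View pics/s4.png

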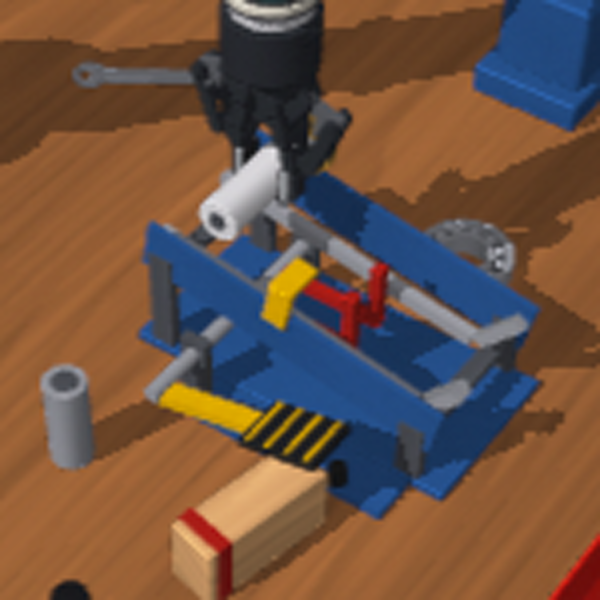

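```bash
python3 - <<'E'
from ov import *
p2=np.load('feeder2.npy');g=fpose(p2,(-100,11,0))[0]
for z in(.125,.113,.107,.104,.102):
    r.movel([g[0],g[1],z],max_speed=.06)
    o=sensors.get_obs();print(z,o['tool_pos'],o['contact_force'].round(2),o['wrist_torque'].round(2))
    if o['contact_force'][2]>0: break
im=camera('wrist');cv2.imwrite('pics/w5.png',im[:,:,::-1])
s=camera('scene');cv2.imwrite('pics/s5.png',cv2.resize(s[80:230,270:420,::-1],None,fx=4,fy=4,interpolation=cv2.INTER_CUBIC))
print(clk())
E
```

```text
0.125 [0.48580259 0.21611446 0.12428387] [ 0.21  1.51 -4.12] [ 0.   -0.03 -0.02]
0.113 [0.48586946 0.21617515 0.11247698] [-0.13  0.25 -3.32] [-0.06 -0.03 -0.02]
0.107 [0.48600424 0.21621687 0.10665487] [-0.42 -0.89 -5.12] [-0.02  0.03  0.04]
0.104 [0.48618137 0.21633036 0.10389184] [-0.11 -0.7  -4.38] [-0.01  0.    0.03]
0.102 [0.48633987 0.21644473 0.10199902] [-0.71  0.13 -4.47] [ 0.05 -0.03  0.02]
11.93
```

View pics/w5.png

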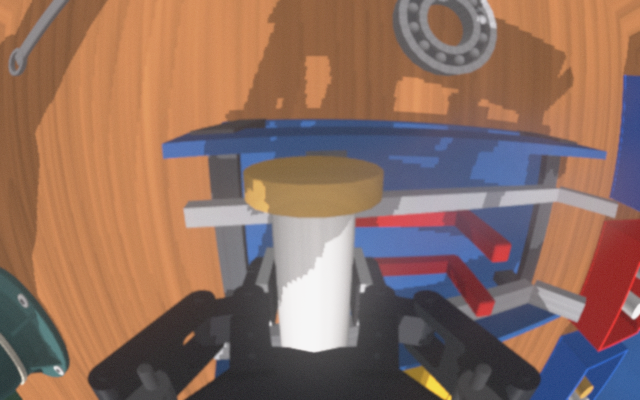

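View pics/s5.png

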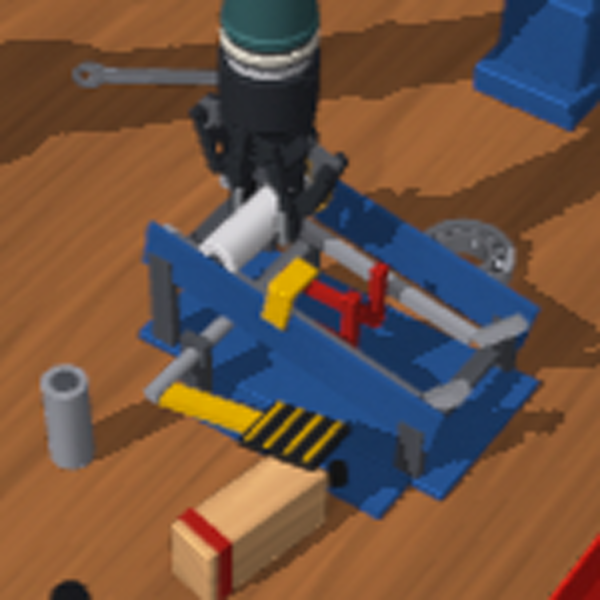

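```bash
python3 - <<'E'
from ov import *
p2=np.load('feeder2.npy');g=fpose(p2,(-100,11,0))[0]
for z in(.1005,.099,.0975,.096,.0945,.093):
    r.movel([g[0],g[1],z],max_speed=.04)
    o=sensors.get_obs();print(z,o['tool_pos'],o['contact_force'].round(2),o['wrist_torque'].round(2))
    if o['contact_force'][2]>-1.5: break
print(clk())
E
```

```text
0.1005 [0.48630149 0.21634239 0.10170939] [-2.07 -1.75  6.02] [-0.33  0.56  0.02]
12.18
```

```bash
python3 - <<'E'
from ov import *
p2=np.load('feeder2.npy');g=fpose(p2,(-100,11,0))[0]
hand.set_gripper(.06)
o=sensors.get_obs();print(o['width'],o['contact_force'].round(2),clk())
s=camera('scene');cv2.imwrite('pics/s6.png',cv2.resize(s[80:230,270:420,::-1],None,fx=4,fy=4,interpolation=cv2.INTER_CUBIC))
r.movel([g[0],g[1],.2],max_speed=.15)
r.pause(.3)
o=sensors.get_obs();im=camera('wrist');np.savez('w7.npz',p=o['tool_pos'],q=o['orientation']);cv2.imwrite('pics/w7.png',im[:,:,::-1])
s=camera('scene');cv2.imwrite('pics/s7.png',cv2.resize(s[80:230,270:420,::-1],None,fx=4,fy=4,interpolation=cv2.INTER_CUBIC))
print(o['contact_force'],clk())
E
```

```text
0.05970661064685697 [ 1.86  0.11 -0.42] 12.54
[ 0.55839688 -0.64998214 -0.27554328] 13.81
```

View pics/w7.png

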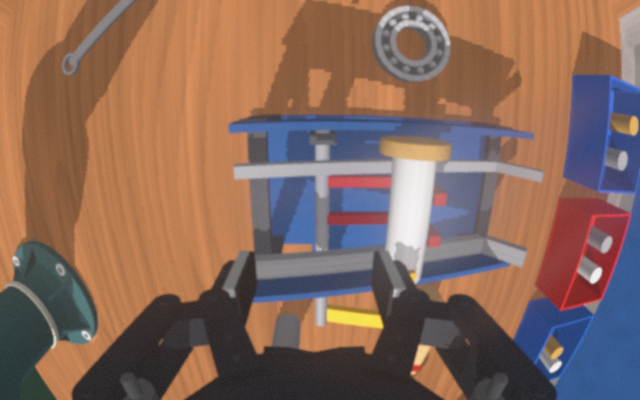

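View pics/s7.png

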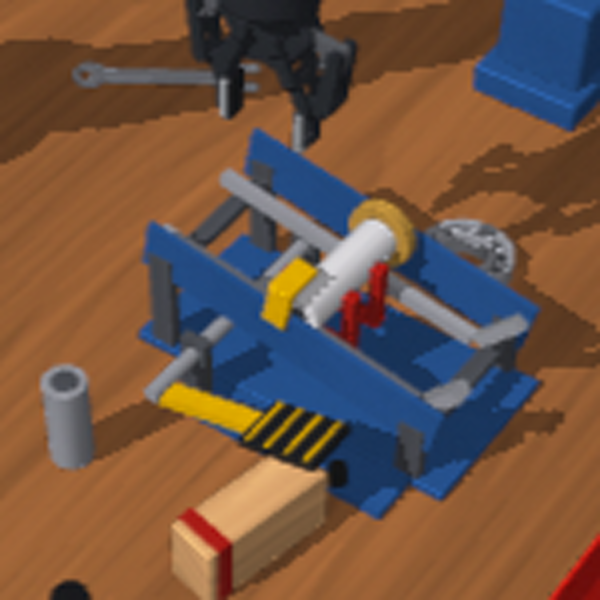

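```bash
python3 - <<'E'
from ov import *
o=sensors.get_obs()
for c in [(318,206),(190+512/5,160+204/5)]: print(unproj('top',c,.062))
P=unproj('top',(315,205),.062)
print(P, solver.ik([P[0],P[1],.04],qd(1.38)), solver.ik([P[0],P[1],.04],qd(-1.76)))
r.move_to([P[0],P[1],.22],qd(1.38))
o=sensors.get_obs();im=camera('wrist');np.savez('w8.npz',p=o['tool_pos'],q=o['orientation']);cv2.imwrite('pics/w8.png',im[:,:,::-1])
for d in outline_of('wrist','chock')[:2]:
    m=d['region'];ys,xs=np.nonzero(m);print(d['conf'],d['rect'],m.sum(),xs.mean(),ys.mean())
print(clk(),o['tool_pos'])
E
```

```text
[ 0.605716   -0.04396758  0.062     ]
[0.62108101 0.04062948 0.062     ]
[ 0.60880302 -0.03403713  0.062     ] [ 0.19929677  0.72816967 -0.31196392  1.9728061   0.43543853  0.50551031
 -0.61426882] [ 0.63995312  0.97108273 -1.03064344  1.95360834  1.0948028   0.92150653
  1.97243438]
0.72 [293.1, 107.0, 50.7, 92.6] 3811 317.9824193125164 153.68433482025716
14.99 [ 0.60822292 -0.03137486  0.22000416]
```

View pics/w8.png

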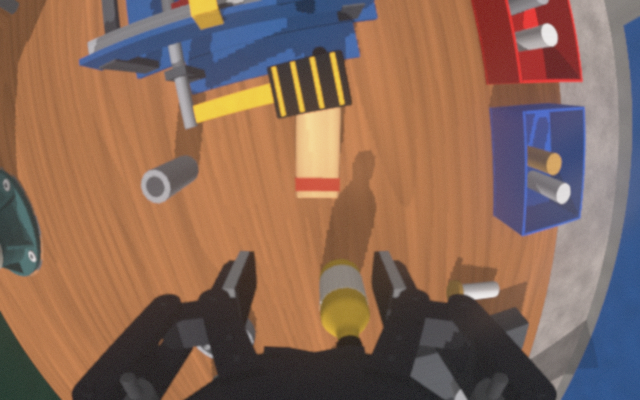

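```bash
python3 - <<'E'
from ov import *
im=cv2.imread('pics/w8.png');cv2.imwrite('pics/w8c.png',cv2.resize(im[95:215,270:370],None,fx=5,fy=5,interpolation=cv2.INTER_CUBIC))
E
```

```text
(no output)
```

View pics/w8c.png

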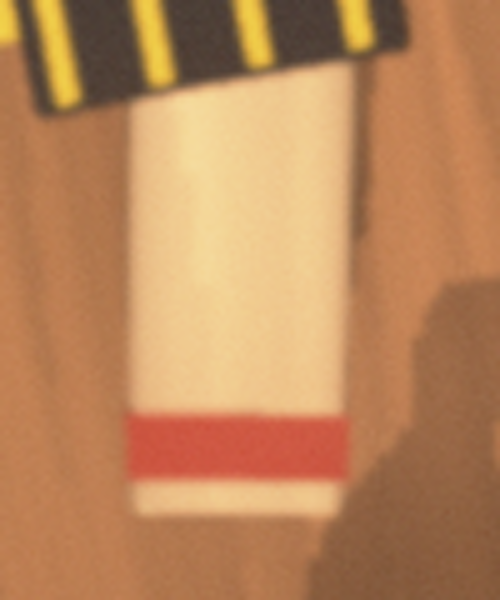

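```bash
python3 - <<'E'
from ov import *
d=np.load('w8.npz');f=lambda u,v:wunproj((270+(u+.5)/5-.5,95+(v+.5)/5-.5),.062,d['p'],d['q'])
EL,ER,FL,FR=[f(*x) for x in((135,515),(343,515),(132,105),(352,70))]
print(EL,ER,FL,FR,np.linalg.norm(EL-ER))
for a,b in((FL,EL),(FR,ER)): print(np.arctan2(*(b-a)[1::-1]))
print('perp',np.arctan2(*(ER-EL)[1::-1])-np.pi/2)
p=np.load('feeder2.npy');E=(EL+ER)/2;c,s=np.cos(p[2]),np.sin(p[2]);print('end in feeder',np.array([[c,s],[-s,c]])@(E[:2]-p[:2]))
for n,uv,z in (('bottle top',(349,342),.15),('bottle shoulder',(343,265),.0)): print(n,wunproj(uv,z,d['p'],d['q']))
E
```

```text
[ 0.5890756  -0.04224574  0.062     ] [ 0.6307505  -0.05013359  0.062     ] [0.60486395 0.03887181 0.062     ] [0.64769296 0.03781415 0.062     ] 0.042414802550464335
-1.7630283872827848
-1.761107375752974
perp -1.7578545806208117
end in feeder [ 0.02193108 -0.25237711]
bottle top [ 0.61743032 -0.16238034  0.15      ]
bottle shoulder [ 0.62365103 -0.16464104  0.        ]
```

```bash
python3 - <<'E'
from ov import *
print('bin',unproj('top',(325,139),.0),unproj('top',(325,139),.06))
h=-1.761;psi=h+np.pi;u=np.array([np.cos(h),np.sin(h)]);E=np.array([.6099,-.0462]);g=E-.025*u
r.move_to([*g,.12],qd(psi)); r.movel([*g,.022],max_speed=.12)
o=sensors.get_obs();print(o['tool_pos'],o['contact_force'].round(2))
hand.set_gripper(.03,grip_force=50)
o=sensors.get_obs();print(o['width'],o['tool_pos'],o['contact_force'].round(2),clk())
b=g+.06*u
r.movel([*b,.0225],max_speed=.1)
o=sensors.get_obs();print(o['width'],o['tool_pos'],o['contact_force'].round(2),clk())
im=camera('scene');cv2.imwrite('pics/s9.png',cv2.resize(im[80:280,230:430,::-1],None,fx=3,fy=3,interpolation=cv2.INTER_CUBIC))
E
```

```text
bin [ 0.84849551 -0.06234403  0.        ] [ 0.83193893 -0.06227883  0.06      ]
[ 0.61540185 -0.02160088  0.02277966] [-0.06 -0.35 -0.19]
0.0439209831945601 [ 0.61534461 -0.02163642  0.02310104] [ 0.2  -0.62  5.37] 16.73
0.04345902097496361 [ 0.6040504  -0.08217549  0.02310521] [ 0.13 -0.77  5.64] 17.48
```

View pics/s9.png

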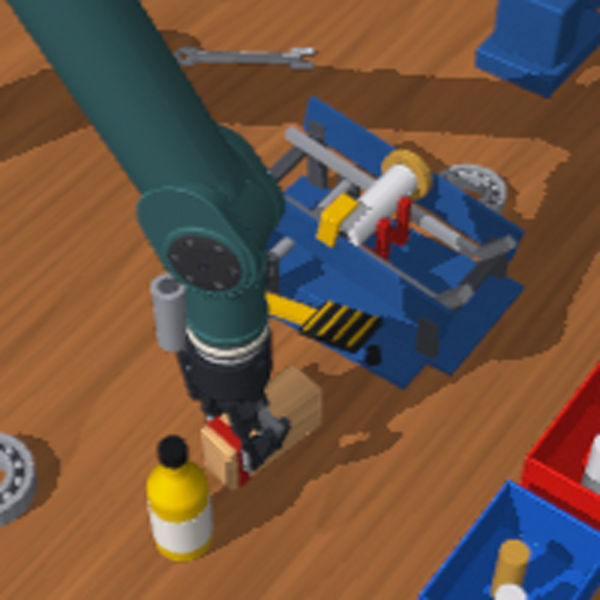

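```bash
python3 - <<'E'
from ov import *
x0=.604;y0=-.082
for P in ((x0+.13,y0+.0),(x0+.135,y0-.03)):
    r.movel([*P,.0235],max_speed=.15)
    o=sensors.get_obs();print(o['width'],o['tool_pos'],o['contact_force'].round(2),clk())
r.movel([*P,.0225],max_speed=.05)
hand.set_gripper(.075)
o=sensors.get_obs();print(o['width'],o['contact_force'].round(2))
r.movel([*P,.18],max_speed=.2)
o=sensors.get_obs();im=camera('wrist');np.savez('w10.npz',p=o['tool_pos'],q=o['orientation']);cv2.imwrite('pics/w10.png',im[:,:,::-1])
im=camera('scene');cv2.imwrite('pics/s10.png',cv2.resize(im[80:280,230:430,::-1],None,fx=3,fy=3,interpolation=cv2.INTER_CUBIC));print(clk())
E
```

```text
0.04342428566498803 [ 0.73151838 -0.08415448  0.02314435] [-2.27 -0.16  5.59] 18.55
0.043534936683453485 [ 0.73848962 -0.11600073  0.02313967] [-0.44 -2.62  0.79] 18.9
0.07500503411246022 [-0.52  0.27  0.51]
20.6
```

View pics/s10.png

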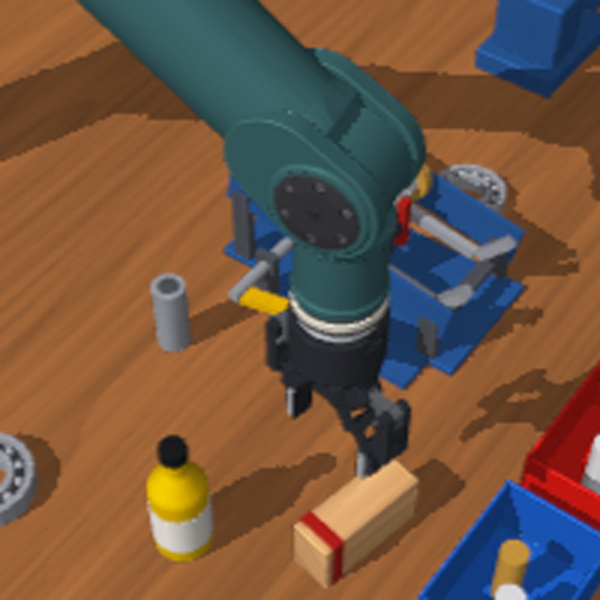

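View pics/w10.png

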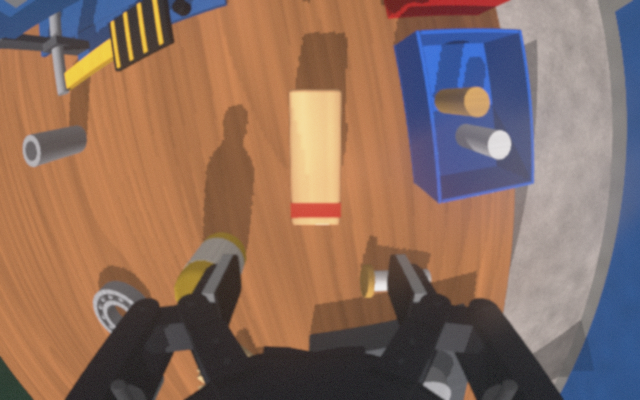

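```bash
python3 - <<'E'
from ov import *
p=np.load('feeder2.npy')
d=np.load('w8.npz');q=wproj(fpose(p,[(1,-165,78),(1,-115,78),(71,-115,96),(71,-165,96)]),d['p'],d['q']);print(q.round(0))
a=fpose(p,(37,-140,87))[0];print(a)
for psi in(0,.5,1.577): print(psi,solver.ik([a[0],a[1],.03],qd(psi)),solver.ik([a[0],a[1],.2],qd(psi)))
E
```

```text
[[277. 117.]
 [266.  65.]
 [344.  47.]
 [355. 103.]]
[0.62425121 0.06628301 0.087     ]
0 [-0.15266595  0.73944775 -0.03654016  1.9419741   0.0553568   0.46111381
 -1.80005032] [-0.12794369  0.50471144 -0.07032926  1.86055604  0.04843548  0.77795878
 -1.79484013]
0.5 [-0.08494819  0.74188957 -0.13446313  1.93877817  0.19994702  0.47355923
 -1.43357761] [-0.02956979  0.51122714 -0.20907555  1.85596308  0.14359847  0.78891581
 -1.3848772 ]
1.577 [ 0.05867117  0.7623939  -0.34401193  1.93201593  0.48063933  0.52800423
 -0.61183461] [ 0.16449072  0.5457188  -0.48917214  1.84706502  0.3364338   0.83127072
 -0.48778709]
```

```bash
python3 - <<'E'
from ov import *
p=np.load('feeder2.npy');a=fpose(p,(36,-141,87))[0]
r.move_to([a[0],a[1],.19],qd(.5))
hand.set_gripper(0.0)
r.movel([a[0],a[1],.1],max_speed=.15)
o=sensors.get_obs();print(o['width'],o['tool_pos'],o['contact_force'].round(2),clk())
for z in(.075,.055,.045,.039,.036,.033,.030,.027):
    r.movel([a[0],a[1],z],max_speed=.12)
    o=sensors.get_obs();print(z,o['tool_pos'],o['contact_force'].round(2),clk())
    if o['contact_force'][2]>28: break
s=camera('scene');cv2.imwrite('pics/s11.png',cv2.resize(s[80:280,230:430,::-1],None,fx=3,fy=3,interpolation=cv2.INTER_CUBIC))
im=camera('wrist');cv2.imwrite('pics/w11.png',im[:,:,::-1])
E
```

```text
-0.0001295030881557738 [0.62389542 0.06547505 0.10051424] [-0.28 -0.03 -0.28] 23.01
0.075 [0.62559815 0.06562036 0.07656611] [ 2.21 -1.25  5.46] 23.37
0.055 [0.626766   0.06561802 0.05715342] [ 2.8  -0.1   8.76] 23.68
0.045 [0.62645268 0.06567545 0.04746992] [ 2.32 -0.15  7.05] 23.93
0.039 [0.62605513 0.0656809  0.04185162] [ 1.24 -0.44 11.82] 24.18
0.036 [0.62575422 0.06563214 0.03903453] [-0.28 -0.7  12.54] 24.43
0.033 [0.62542427 0.06564333 0.03616907] [-0.46 -0.77 13.01] 24.68
0.03 [0.62543218 0.06567609 0.03556391] [-3.99 -1.76 30.09] 24.93
```

View pics/s11.png

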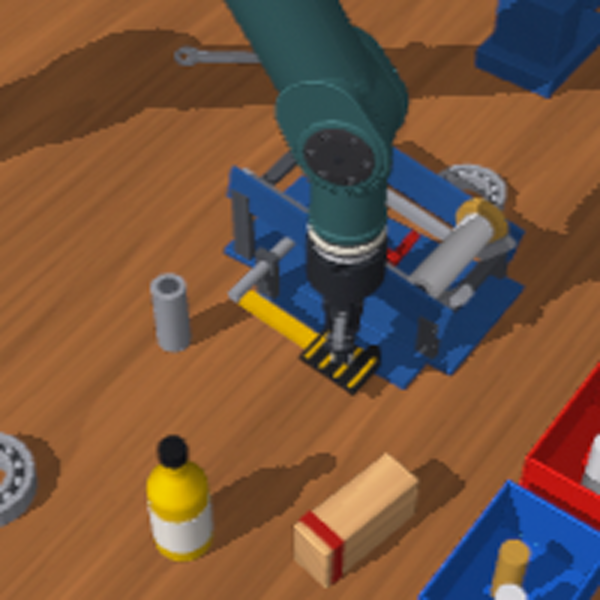

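View pics/w11.png

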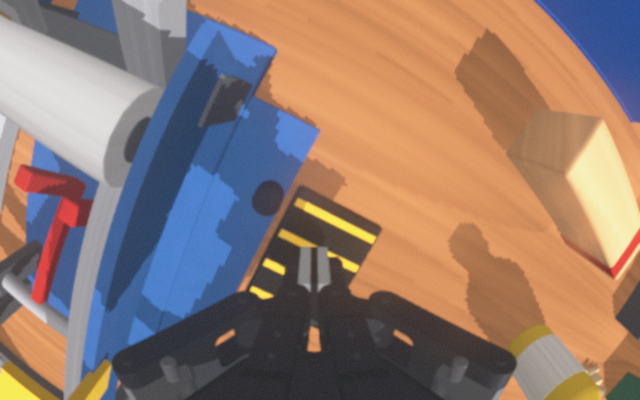

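```bash
python3 - <<'E'
from ov import *
p=np.load('feeder2.npy');a=fpose(p,(36,-141,87))[0]
r.pause(.6)
r.movel([a[0],a[1],.11],max_speed=.08)
o=sensors.get_obs();print(o['tool_pos'],o['contact_force'].round(2),clk())
r.movel([a[0],a[1],.25],max_speed=.2)
r.move_to([.55,-.25,.32],qd(.5)); r.pause(.3)
s=camera('scene');t=camera('top');
cv2.imwrite('pics/s12.png',cv2.resize(s[80:280,230:430,::-1],None,fx=3,fy=3,interpolation=cv2.INTER_CUBIC))
cv2.imwrite('pics/t12.png',cv2.resize(t[140:280,190:390,::-1],None,fx=4,fy=4,interpolation=cv2.INTER_CUBIC))
print(clk())
E
```

```text
[0.62270416 0.06514946 0.10921875] [ 0.05  0.5  -0.33] 26.78
29.28
```

View pics/s12.png

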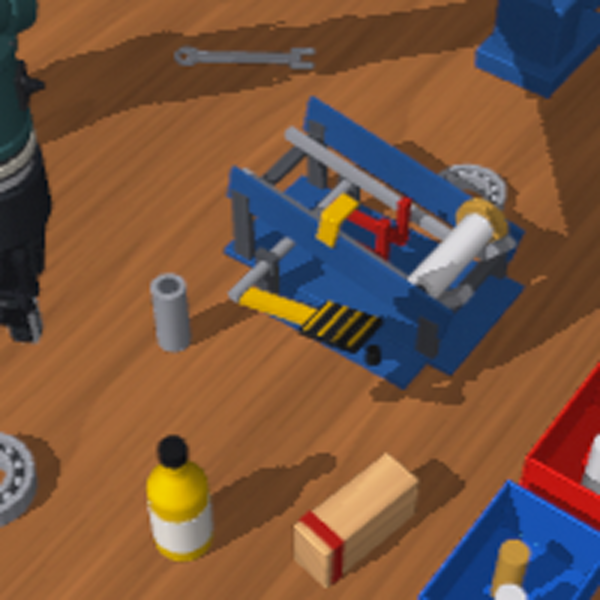

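View pics/t12.png

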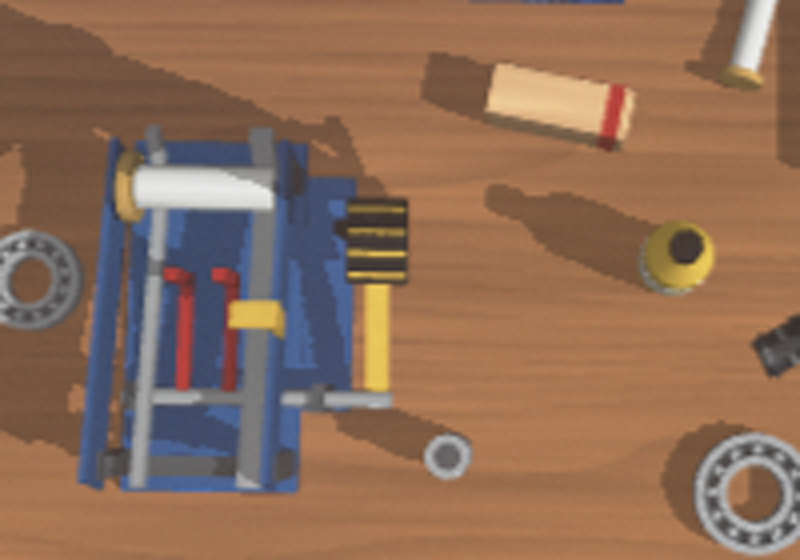

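The roller lies in the nest with its flange outside the narrow rail. The gate and pedal are fully up, the chock stands flat and clear of the feeder, and the bystanders are where they were.

```bash
python3 -c "
from cell import *
ticket.job_done(); print(sensors.get_obs()['clock'])"
```

```text
the job is handed in; nothing more can be done
the job is handed in; nothing more can be done
```

The job is done and handed in at about 29 s of the 61 s allowed.

- **Roller:** I took the largest roller from the cradle and set it on the rails with the brass flange outside the narrow rail. After I let go, it rolled down and rested against the closed gate.
- **Chock:** I drew it out along its own axis, slid it clear towards +x, and left it standing flat, well away from the pedal.
- **Pedal:** I pressed it with closed fingers until the force jumped to about 30 N. The tool tip was then 35.6 mm high, against 36 mm expected at the stop. The roller ran into the nest, and I let the pedal come fully up.

**Last checks:** The final scene and top pictures show the roller in the nest, the gate and pedal up, the chock upright, and the bottle, pin and both bearings where they were. The grease can was not in those two crops, and I did not check it separately. The last force reading, taken just after the fingers left the pad, was about zero, and the arm then moved well clear.

**One disagreement:** The feeder's base plate appeared about 20 mm further towards -x than its stated outline. The rails, gate and pad fitted the model to within a few millimetres, and the gauge tab looked up to about 9 mm off, so I worked from the rails, gate and pad.

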